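# Fit the spacer sleeve on the mixer spindle

### The job

Pick up the blue spacer sleeve and slide it down over the upright steel spindle of the white bench mixer until it sits fully home on the dark flange, then let go. Lower it into place rather than dropping it, and leave the orange bush and the amber jar where they stand.

Things in the scene. Friction and masses are not known exactly. Their poses are not given: they have to be found in the camera images.
- sleeve_center (a point): Centre (half-way up, on the axis) of the blue spacer sleeve: a plain open metal tube, outside diameter 54 mm, bore 40 mm, 56 mm long, 110 to 225 g. It starts standing upright on the bench, this point 28 mm above the bench; z is the tube's axis, both ends alike, any yaw is equivalent. Can be gripped across the outside from above.
- spindle_seat (a point): On the spindle axis at the dark flange's top, 82 mm above the bench. Flange: 64 mm disc on a fixed white housing, 210 x 160 mm, 70 mm tall, centred 30 mm towards this point's -x (the panel side). z up along the steel spindle, which does not turn: 26 mm diameter, rising 64 mm above this point, its top 18 mm tapering to an 8 mm tip. Sleeve home: its centre 28 mm above this point.
- bush_center (a point): Centre (half-way up) of a bystander, loose on the bench: an orange plastic bush, outside diameter 54 mm, 40 mm tall, with a bore of only 20 mm, too narrow for the spindle. It stands upright; z is its axis.
- jar_center (a point): Centre (half-way up) of a bystander, loose on the bench: a closed amber glass jar with a white cap, 56 mm in diameter, 70 mm tall, standing upright; z is its axis.
There are look-alikes about, which are no part of the job. There is more than one size of the part that bears sleeve_center; the job needs the larger.

How it is judged:
By the outcome, as a careful person would: the job done as asked, in the order asked, and still so for the second after the job is handed in, with the robot touching nothing.
It also fails if it takes over 40 s, if anything falls off the work surface, if the arm or the gripper's body presses on something with over 40 N, if the wrist force passes 120 N, or if a joint passes its speed limit or range.

### The arm

A 6-joint arm with a two-finger parallel gripper is mounted at the origin on the work surface. World frame = base frame: x ahead of the robot, y to its left, z up, the work surface at z = 0. Lengths are in mm, angles in rad, forces in N, time in s.
With the tool pointing down it reaches from about 275 to 1000 mm from the base axis. Payload 8.4 kg.
Tool frame: the origin (TCP) lies at the very end of the fingers, on their centre line; the grasp point (between the pads) lies 19 mm behind it; z points along the fingers, y is the direction in which the jaws open and shut (so a half turn about z gives the same grasp; the last joint's range is limited). The gripper opens to 85 mm and grips with 20 to 120 N. Pads are 22 mm wide; open, the fingers measure 114 mm over their backs; the gripper's body (76 mm by 85 mm) begins 54 mm behind the grasp point. The pads swing forward as they close: fully open they stand 13 mm farther back than shut.
Start: joints at [-1.163, 0.353, 1.633, -0, 1.155, -0.002], TCP at [249.015, -573.253, 231.281] pointing down, gripper open.
Joint ranges: [-2.63, 2.63], [-0.92, 2.1], [0.06, 2.66], [-1.3, 4.44], [0, 2.69], [-3.02, 3.02]. Speed limits (rad/s): [2.22, 2.22, 2.79, 3.14, 3.14, 3.14].

### API

Orientations are given as [roll, pitch, yaw] about the fixed x, y, z axes, in that order (R = Rz(yaw) Ry(pitch) Rx(roll)).
In Python, from rig import readout, grab_frame, calibration, r gives the robot as it stands. The module is installed in compiled form; this text tells all that it offers.
- The arm moves only by the tool play_rows, never from a script. Its argument "rows" is a list of rows, each a list of 3 entries, a list of its own where there are three numbers: the closure in counts, from 0 (fully open) to 255 (shut), then the shift along the tool's x, y, z in cm, then the turn, a rotation vector about the tool's x, y, z in rad. In form: [[gripper, [dx, dy, dz], [rx, ry, rz]], ...]. A call has 1 to 12 rows; each row is the pose to reach, as a shift and turn from the pose commanded when the call began, along the tool's axes at that moment; what a row does not reach only later rows make up. A row lasts 1/12 s, in which the tool goes at most 41.7 mm and 7.16 degrees, less where a joint would pass 70% of its speed; a pose out of reach is approached as far as the arm can. A call with a gripper value outside its range is refused whole. The fingers move at their own pace and stop on an object; "squeeze" is the grip in N (left out, the last holds). Time passes only in rows, so rows that repeat a pose let the fingers close. It gives the time, the measured TCP pose, the force and the opening at its end, in the units of the state.
- readout.sense(): the state, without advancing time (a new reading comes with each control period).
- grab_frame(name): name is "scene" or "top" or "wrist"; returns (picture, depth): 480x640x3 uint8, red, green, blue; 480x640 float32, mm along the optical axis (not along the pixel's ray), 0 where there is no reading.
- calibration(name): a dict with "vfov" (degrees; the focal length in pixels is half the picture's height over the tangent of half this angle, whatever the lens; pixels are square), "cx", "cy" (the principal point, pixels), "k1" (the pictures are not rectified: a ray, as slopes to the right and down, at radius r is drawn at 1 + k1 r^2 times it, then the intrinsics apply), "cam_to_world" (4x4, takes a point from camera to world coordinates). Camera axes: x right, y down, z forward; pixel columns grow to the right and rows downward; lengths in mm; the calibration is good to about 2 mm. A picture is of the moment at which its call begins: read the wrist's pose just before it. calibration takes no time and is no camera call; for the wrist camera it gives the pose at the moment of the call.
- r.sign_off(): hands the job in, once; it reports no verdict.
The state is a dict: "clock": time; "qpos": joint angles; "qvel": joint speeds; "joint_efforts": joint torques, N m; "eef_pos": TCP position; "tcp_rot": TCP orientation; "contact_force": force on the tool from outside, world axes, zero at the start; "wrist_torque": the same for the moment, N m; "opening": opening from 0.0 (shut) to 1.0 (fully open).
Only numpy, scipy, OpenCV 4.12 (cv2) and the standard library are available. Lean on these libraries where they do the work, as an engineer would, in place of code of your own. Each camera call takes 0.05 s, during which the arm holds its last target.

## Working session

There is one attempt and no reset: what is moved stays moved. The work goes in short steps, Python scripts to look and compute and a tool call to move; the robot and the scene stay as the last step left them, time stands still between calls to the robot, and variables do not carry over. Pictures are saved under pics/ and viewed, and the job is handed in when it is done.

Besides the shell and the picture viewer there is one more tool, called as name([rows], argument=value, ...), one row to a line, values as JSON. play_rows: Moves the arm, as the interface text tells. Its arguments: {"type":"object","properties":{"rows":{"type":"array"},"squeeze":{"type":"number"}},"required":["rows"]}

```bash
mkdir -p pics
cat > h.py <<'E'
import numpy as np, cv2
from rig import readout, grab_frame, calibration, r
def save(n,im): cv2.imwrite(f'pics/{n}.png',cv2.cvtColor(im,cv2.COLOR_RGB2BGR))
def f_of(c): return 240/np.tan(np.radians(c['vfov'])/2)
def rays(c,uv):
    uv=np.atleast_2d(np.asarray(uv,float)); f=f_of(c)
    d=np.stack([(uv[:,0]-c['cx'])/f,(uv[:,1]-c['cy'])/f],1); u=d.copy()
    for _ in range(30): u=d/(1+c['k1']*(u**2).sum(1,keepdims=True))
    v=np.c_[u,np.ones(len(u))]; T=np.array(c['cam_to_world'])
    return T[:3,3], v@T[:3,:3].T   # origin, dirs (unit camera z)
def plane(c,uv,z):
    o,d=rays(c,uv); return o+d*((z-o[2])/d[:,2])[:,None]
def depthpts(c,uv,dep):
    o,d=rays(c,uv); return o+d*np.asarray(dep)[:,None]
def tri(c1,p1,c2,p2):
    o1,d1=rays(c1,p1);o2,d2=rays(c2,p2);d1=d1[0];d2=d2[0]
    s=np.linalg.lstsq(np.c_[d1,-d2],o2-o1,rcond=None)[0]
    a=o1+s[0]*d1;b=o2+s[1]*d2;return (a+b)/2,np.linalg.norm(a-b)
E
python3 - <<'E'
from h import *
print(readout.sense())
for n in ['scene','top','wrist']:
    c=calibration(n); p,d=grab_frame(n); save(n+'0',p); np.savez(f'{n}0.npz',p=p,d=d,c=np.array(c,dtype=object))
    print(n,c['vfov'],c['k1'],np.round(c['cam_to_world'],2).tolist(),(d>0).mean())
E
```

```text
{'clock': 0.0, 'qpos': array([-1.16341561e+00,  3.53619930e-01,  1.63412807e+00, -4.87844481e-06,
        1.15515151e+00, -2.38989417e-03]), 'qvel': array([ 1.17714333e-03, -1.38393164e-06, -8.11556295e-04, -8.36005518e-04,
        2.19281605e-03, -7.12335990e-04]), 'joint_efforts': array([-1.93879554e-03, -6.05267429e+01, -3.42061186e+01, -4.14688111e-05,
        9.57976881e-03, -2.34238911e-05]), 'eef_pos': array([ 248.8237829 , -572.83873575,  230.58187541]), 'tcp_rot': array([-3.14028578e+00,  1.33722453e-06,  4.09772584e-01]), 'contact_force': array([ 0.22536481,  0.30812612, -0.83176568]), 'wrist_torque': array([ 0.01845278,  0.00103216, -0.02873606]), 'opening': 1.0003165351893615}
scene 48.32218638238632 -0.13727557750364652 [[0.07, 0.82, -0.57, 1127.82], [1.0, -0.05, 0.05, -110.22], [0.01, -0.57, -0.82, 903.2], [0.0, 0.0, 0.0, 1.0]] 0.9959700520833333
top 54.6136238576513 -0.08333534491731176 [[-0.01, -1.0, 0.08, 477.29], [-1.0, 0.01, 0.02, -53.31], [-0.02, -0.08, -1.0, 975.72], [0.0, 0.0, 0.0, 1.0]] 0.996103515625
wrist 70.7394746930766 0.012938254371044757 [[0.4, -0.87, -0.28, 319.56], [-0.92, -0.38, -0.12, -541.39], [-0.0, 0.3, -0.95, 373.17], [0.0, 0.0, 0.0, 1.0]] 0.9958984375
```

View pics/scene0.png

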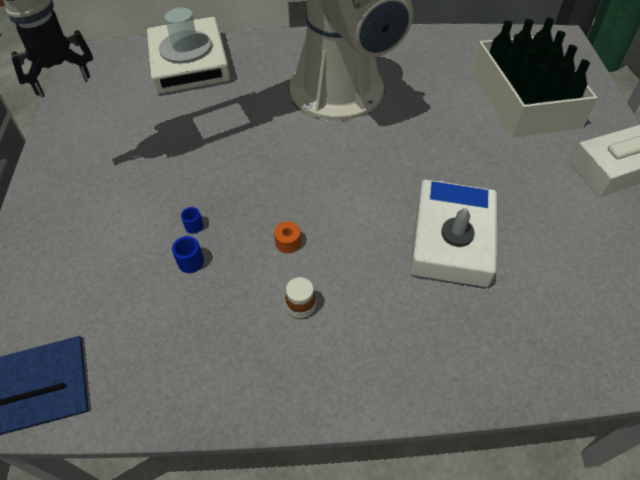

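View pics/top0.png

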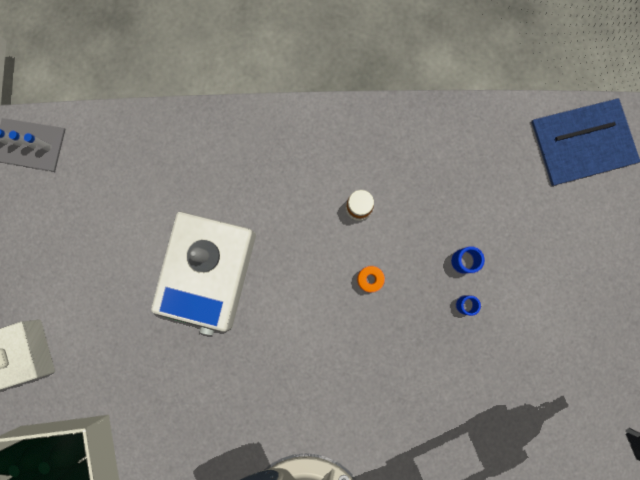

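View pics/wrist0.png

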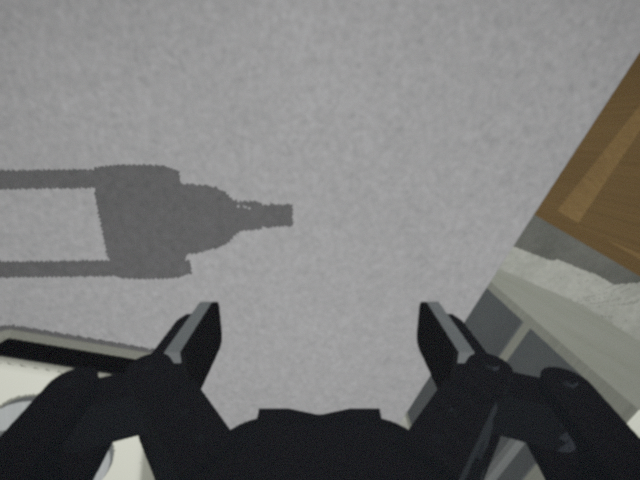

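The pictures show two blue tubes. One is at top (468,260) / scene (188,254), the other at top (468,305) / scene (192,220). The first looks larger, which I'll check by measuring it. The orange bush is at top (371,279), the jar at top (360,205), and the spindle at top about (200,256) / scene (462,213).

Run:
```python
from h import *
crops=[]
rim={}
for n in ['scene','top']:
    z=np.load(n+'0.npz',allow_pickle=True); p,d,c=z['p'],z['d'],z['c'].item()
    hsv=cv2.cvtColor(p,cv2.COLOR_RGB2HSV)
    m=((hsv[...,0]>110)&(hsv[...,0]<130)&(hsv[...,1]>150)&(hsv[...,2]>40)).astype(np.uint8)
    k,l,s,ce=cv2.connectedComponentsWithStats(m)
    for i in range(1,k):
        if s[i,4]<60: continue
        v,u=np.nonzero(l==i); P=depthpts(c,np.c_[u,v],d[v,u])
        zt=np.percentile(P[:,2],95)
        top=P[np.abs(P[:,2]-np.percentile(P[:,2],90))<4]
        print(n,s[i],ce[i].round(1),'ztop',zt.round(1),'rng',np.ptp(top[:,0]).round(1),np.ptp(top[:,1]).round(1),
          'ctr',((top.max(0)+top.min(0))/2).round(1))
    # spindle/flange heights
    x0,y0,x1,y1={'scene':(405,170,505,290),'top':(145,205,260,340)}[n]
    vv,uu=np.mgrid[y0:y1,x0:x1]; P=depthpts(c,np.c_[uu.ravel(),vv.ravel()],d[y0:y1,x0:x1].ravel())
    print(n,'max z',P[:,2].max(), 'hist',np.histogram(P[:,2],bins=[-5,5,60,67,74,79,86,100,120,130,140,150,160])[0])
    sp=P[P[:,2]>100]; print('spindle pts',len(sp)); 
    for a,b in [(95,110),(110,125),(125,135),(135,150)]:
        q=P[(P[:,2]>a)&(P[:,2]<b)]; 
        if len(q): print(a,b,len(q),q.min(0).round(1),q.max(0).round(1))
    fl=P[(P[:,2]>79)&(P[:,2]<86)]; print('flange',fl.min(0).round(1),fl.max(0).round(1))
    a,b={'scene':(150,190),'top':(430,235)}[n]
    crops.append(cv2.resize(p[b:b+90,a:a+90],(390,390),interpolation=cv2.INTER_CUBIC))
    a,b={'scene':(415,180),'top':(160,210)}[n]
    crops.append(cv2.resize(p[b:b+90,a:a+90],(390,390),interpolation=cv2.INTER_CUBIC))
save('crop1',np.hstack([crops[0],crops[2]])); save('crop2',np.hstack([crops[1],crops[3]]))
```

```text
scene [431 182  57  25 966] [459.  194.2] ztop 72.4 rng 70.7 122.2 ctr [439.5 217.2  71.2]
scene [181 207  22  26 430] [191.7 219.6] ztop 42.6 rng 40.5 39.2 ctr [ 435.1 -337.7   41.4]
scene [172 236  32  37 874] [187.6 253.9] ztop 56.8 rng 52.4 51.5 ctr [ 525.5 -337.7   55.7]
scene max z 903.2000213600653 hist [3992 1224  721 5135   91  450   64   95   62   78   31    0]
spindle pts 305
95 110 75 [536.6 177.3  95. ] [553.5 202.5 109.9]
110 125 69 [537.5 177.  110.1] [552.8 204.6 124.9]
125 135 77 [529.4 177.4 125.1] [553.4 202.4 135. ]
135 150 71 [532.7 181.1 135. ] [549.5 200.1 148.8]
flange [509.4 158.9  79. ] [571.  223.3  85.8]
top [452 247  32  26 528] [468.  259.9] ztop 58.0 rng 49.9 51.7 ctr [ 522.1 -335.5   56.6]
top [456 296  25  19 294] [468.3 305.1] ztop 44.0 rng 36.4 41.0 ctr [ 431.4 -336.1   42.6]
top max z 975.7199615566444 hist [6582  541  515 6911  119  576   26   39   33   79   37    0]
spindle pts 247
95 110 30 [522.3 179.8  96.8] [546.9 192.5 109. ]
110 125 29 [523.  180.  110.1] [547.4 191.  124.8]
125 135 68 [522.7 180.2 125.1] [546.6 203.6 135. ]
135 150 71 [527.6 181.8 135.2] [544.3 200.4 147.6]
flange [503.6 160.7  79. ] [566.3 223.2  86. ]
```

View pics/crop1.png

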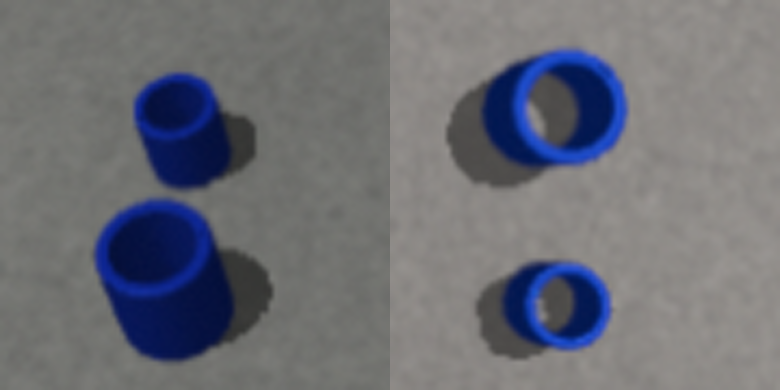

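View pics/crop2.png

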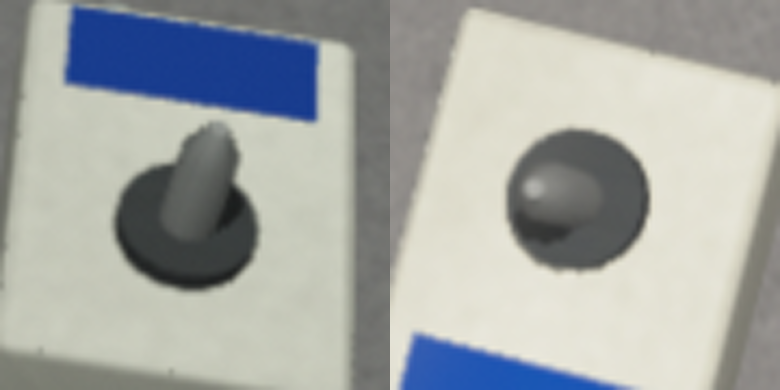

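In the enlarged crops, the tube at top (468,260) measures about 52 mm across with its top at z≈57, so it is the larger one and the job's part. The other measures about 39 mm across and 43 mm tall. In the second crop the spindle tip is at about top (193,253). I'll move over the sleeve and refine with the wrist camera.

play_rows([
  [0,[3,-1,0],[0,0,0]],
  [0,[6.5,-2,0],[0,0,0]],
  [0,[10,-3.1,0.5],[0,0,0]],
  [0,[13.5,-4.2,1],[0,0,0]],
  [0,[17,-5.3,1.5],[0,0,0]],
  [0,[20.5,-6.4,2],[0,0,0]],
  [0,[24,-7.4,2.5],[0,0,0]],
  [0,[27,-8.5,3],[0,0,0]],
  [0,[29.5,-9.5,3],[0,0,0]],
  [0,[30.6,-10.7,3],[0,0,0]],
  [0,[30.6,-10.7,3],[0,0,0]],
  [0,[30.6,-10.7,3],[0,0,0]],
])

```text
clock: 1.15
eef_pos: [487.2, -352.5, 201.0]
tcp_rot: [-3.141, 0.001, 0.412]
contact_force: [-0.8, -0.6, 0.1]
opening: 0.998
```

Run:
```python
from h import *
c=calibration('wrist'); p,d=grab_frame('wrist'); save('w1',p); np.savez('w1.npz',p=p,d=d,c=np.array(c,dtype=object))
s=readout.sense(); print(s['eef_pos'],s['tcp_rot'],s['qvel'].max(),s['clock'])
hsv=cv2.cvtColor(p,cv2.COLOR_RGB2HSV)
m=((hsv[...,0]>110)&(hsv[...,0]<130)&(hsv[...,1]>150)&(hsv[...,2]>40)).astype(np.uint8)
k,l,st,ce=cv2.connectedComponentsWithStats(m)
for i in range(1,k):
    if st[i,4]<200: continue
    v,u=np.nonzero(l==i); P=depthpts(c,np.c_[u,v],d[v,u]); zt=np.percentile(P[:,2],90)
    t=P[np.abs(P[:,2]-zt)<3]; A=np.c_[2*t[:,:2],np.ones(len(t))]
    print(st[i],ce[i],zt,(t.max(0)+t.min(0))/2,np.ptp(t,axis=0))
```

```text
[ 486.89480545 -353.28359215  201.17762609] [3.14159262e+00 4.02859605e-04 4.10647921e-01] -0.0003022865419141308 1.2
[ 290  146   62   64 1047] [320.93982808 181.80038204] 56.253089220543224 [ 523.79299706 -336.83670962   55.43207183] [52.19070283 52.13136676  4.22271503]
[262 236  42  49 971] [284.10401648 259.90422245] 42.001856265685376 [ 432.62406567 -337.22457478   41.52800459] [38.74668855 38.56127516  5.04080687]
```

View pics/w1.png

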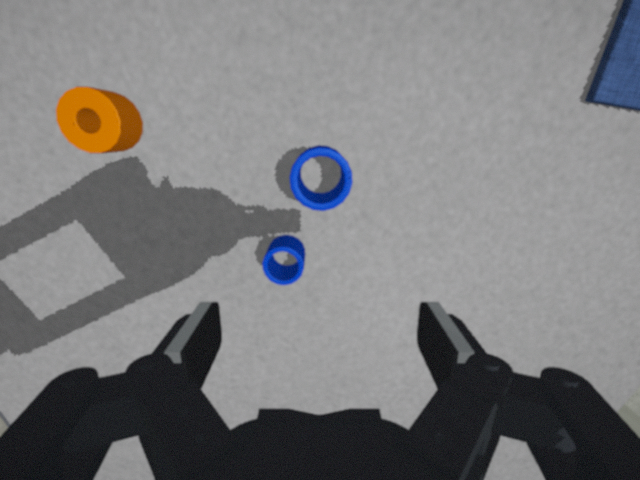

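The wrist view puts the large sleeve's rim at pixel (321,178), i.e. (523.8,-336.8), with its top at z≈56. That agrees with the fixed cameras. Now I'll move in and descend.

play_rows([
  [0,[2,0,1],[0,0,0]],
  [0,[4,0,3],[0,0,0]],
  [0,[4,0,6],[0,0,0]],
  [0,[4,0,9],[0,0,0]],
  [0,[4,0,12],[0,0,0]],
  [0,[4,0,14],[0,0,0]],
  [0,[4,0,16],[0,0,0]],
  [0,[4,0,17.5],[0,0,0]],
  [0,[4,0,18.2],[0,0,0]],
  [0,[4,0,18.5],[0,0,0]],
  [0,[4,0,18.5],[0,0,0]],
])

```text
clock: 2.12
eef_pos: [523.3, -337.9, 16.0]
tcp_rot: [-3.141, 0.0, 0.409]
contact_force: [-0.9, 0.9, 0.2]
opening: 1.002
```

play_rows([
  [60,[0,0,0],[0,0,0]],
  [90,[0,0,0],[0,0,0]],
  [120,[0,0,0],[0,0,0]],
  [150,[0,0,0],[0,0,0]],
  [180,[0,0,0],[0,0,0]],
  [180,[0,0,0],[0,0,0]],
  [180,[0,0,0],[0,0,0]],
  [180,[0,0,0],[0,0,0]],
  [180,[0,0,0],[0,0,0]],
], squeeze=40)

```text
clock: 2.87
eef_pos: [524.4, -337.8, 17.7]
tcp_rot: [3.14, -0.001, 0.41]
contact_force: [-1.6, -1.2, 5.8]
opening: 0.634
```

The opening is 0.634, about 54 mm, so the jaws are on the sleeve. I'll lift it.

play_rows([
  [180,[0,0,-0.5],[0,0,0]],
  [180,[0,0,-2],[0,0,0]],
  [180,[0,0,-4.5],[0,0,0]],
  [180,[0,0,-7.5],[0,0,0]],
  [180,[0,0,-10.5],[0,0,0]],
  [180,[0,0,-13.5],[0,0,0]],
  [180,[0,0,-16.5],[0,0,0]],
  [180,[0,0,-19],[0,0,0]],
  [180,[0,0,-20.5],[0,0,0]],
  [180,[0,0,-21],[0,0,0]],
  [180,[0,0,-21],[0,0,0]],
])

```text
clock: 3.78
eef_pos: [524.3, -337.5, 228.0]
tcp_rot: [3.139, -0.002, 0.41]
contact_force: [0.3, 1.1, -1.4]
opening: 0.633
```

Run:
```python
from h import *
p,d=grab_frame('wrist'); save('w2',p)
s=readout.sense(); print(s)
```

```text
{'clock': 3.8333, 'qpos': array([-5.74450006e-01,  3.53756753e-01,  1.64375294e+00,  9.84743847e-07,
        1.14362089e+00,  5.86474366e-01]), 'qvel': array([ 0.00026383,  0.02615426,  0.02363308, -0.0008852 , -0.0070266 ,
       -0.00112885]), 'joint_efforts': array([ 6.16070145e-03, -6.36931014e+01, -3.61884248e+01,  1.24402695e-04,
        9.23894509e-02, -5.06685501e-04]), 'eef_pos': array([ 523.58875832, -337.11341118,  226.38629921]), 'tcp_rot': array([ 3.14120829e+00, -2.56470981e-04,  4.09871597e-01]), 'contact_force': array([-0.3170424 , -0.05916345, -1.62809897]), 'wrist_torque': array([ 0.00388227, -0.07257885,  0.00792598]), 'opening': 0.6286957230430497}
```

View pics/w2.png

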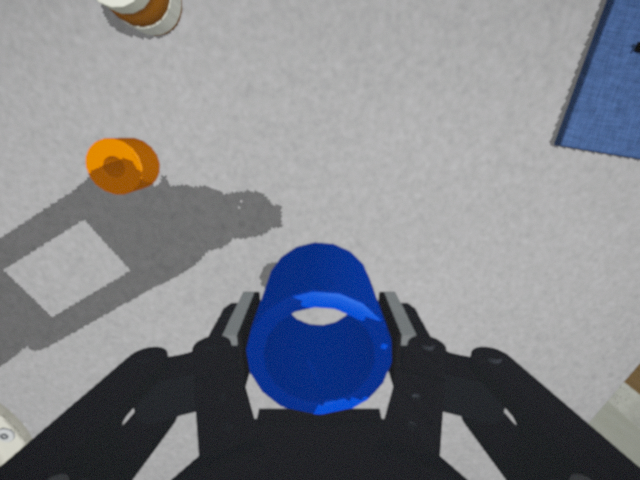

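The sleeve is held square: its rim is at (320,350) and the body sits between the pads. I'll travel to about 90 mm short of the spindle so the wrist camera can see it.

play_rows([
  [180,[0.3,-1,0],[0,0,0]],
  [180,[0.8,-3,0],[0,0,0]],
  [180,[1.5,-6,0],[0,0,0]],
  [180,[2.4,-9,0],[0,0,0]],
  [180,[3.2,-12,0],[0,0,0]],
  [180,[4,-15,0],[0,0,0]],
  [180,[4.9,-18,0],[0,0,0]],
  [180,[5.7,-21,0],[0,0,0]],
  [180,[6.6,-24,0],[0,0,0]],
  [180,[7.4,-27,0],[0,0,0]],
  [180,[8,-29,0],[0,0,0]],
  [180,[8.2,-30,0],[0,0,0]],
])

```text
clock: 4.83
eef_pos: [477.5, -26.7, 224.8]
tcp_rot: [-3.139, 0.002, 0.412]
contact_force: [-0.4, -0.1, -1.9]
opening: 0.626
```

play_rows([
  [180,[0.6,-2,0],[0,0,0]],
  [180,[1.4,-5,0],[0,0,0]],
  [180,[2.3,-8,0],[0,0,0]],
  [180,[3.1,-11,0],[0,0,0]],
  [180,[4,-14,0],[0,0,0]],
  [180,[4.7,-16.5,0],[0,0,0]],
  [180,[5.1,-17.6,0],[0,0,0]],
  [180,[5.1,-17.9,0],[0,0,0]],
  [180,[5.1,-17.9,0],[0,0,0]],
  [180,[5.1,-17.9,0],[0,0,0]],
])

```text
clock: 5.67
eef_pos: [454.7, 154.1, 225.8]
tcp_rot: [3.141, 0.001, 0.41]
contact_force: [-0.4, 0.1, -2.0]
opening: 0.632
```

Run:
```python
from h import *
c=calibration('wrist'); p,d=grab_frame('wrist'); save('w3',p); np.savez('w3.npz',p=p,d=d,c=np.array(c,dtype=object))
s=readout.sense(); print(s['eef_pos'],s['tcp_rot'],s['contact_force'],s['clock'])
```

```text
[454.81176472 153.92726509 225.91827595] [3.14116851e+00 8.74576202e-04 4.09171205e-01] [ 0.35024804  0.6137534  -1.76352494] 5.7167
```

View pics/w3.png

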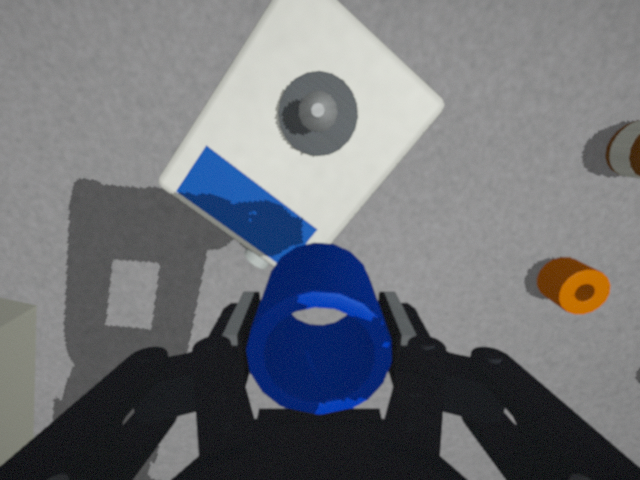

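The wrist view shows the flange at (317,113) and the spindle tip at (318,109). I'll locate the tip and flange across the three views.

Run:
```python
from h import *
C={}
tips={}
for n,box in [('w3',(265,60,370,165)),('scene0',(430,195,490,255)),('top0',(175,230,230,280))]:
    z=np.load(n+'.npz',allow_pickle=True); p,d,c=z['p'],z['d'],z['c'].item(); C[n]=c
    x0,y0,x1,y1=box; g=cv2.cvtColor(p,cv2.COLOR_RGB2GRAY)[y0:y1,x0:x1]
    _,m=cv2.threshold(g,130,1,cv2.THRESH_BINARY_INV)
    cs,_=cv2.findContours(m,cv2.RETR_EXTERNAL,cv2.CHAIN_APPROX_NONE)
    k=max(cs,key=cv2.contourArea)[:,0]+[x0,y0]
    vv,uu=np.mgrid[y0:y1,x0:x1]; P=depthpts(c,np.c_[uu.ravel(),vv.ravel()],d[y0:y1,x0:x1].ravel())
    F=plane(c,k,82.)[:,:2]
    (fx,fy),fr=cv2.minEnclosingCircle(F.astype(np.float32)); 
    e=cv2.fitEllipse(F.astype(np.float32)); print(n,'flange circle',fx,fy,fr,'ell',np.round(e[0],1),np.round(e[1],1))
    t=P[(P[:,2]>143)&(P[:,2]<155)]; print('  tip depth',len(t),t.mean(0).round(1),t[:,2].max())
    # bright tip
    w=(P[:,2]>141)&(P[:,2]<155); uv=np.c_[uu.ravel(),vv.ravel()][w]; tips[n]=uv.mean(0); print('  tip px',tips[n], 'plane145',plane(c,tips[n],145).round(1))
    s=P[(P[:,2]>100)&(P[:,2]<150)]; print('  spindle y/x extents',s.min(0).round(1),s.max(0).round(1))
for a,b in [('w3','scene0'),('w3','top0'),('scene0','top0')]:
    print(a,b,tri(C[a],tips[a],C[b],tips[b]))
```

```text
w3 flange circle 536.8036499023438 192.53485107421875 31.40330696105957 ell [536.8 192.4] [61.  62.1]
  tip depth 247 [537.  191.9 145.2] 147.41385968417558
  tip px [317.16519174 110.04424779] plane145 [[536.9 191.9 145. ]]
  spindle y/x extents [524.6 179.3 126.9] [549.6 204.8 147.4]
scene0 flange circle 532.4603271484375 194.7573699951172 47.07729721069336 ell [537.6 192. ] [59.3 89.3]
  tip depth 22 [540.9 190.7 145.5] 148.75105052835409
  tip px [464.7037037  210.37037037] plane145 [[541.2 190.  145. ]]
  spindle y/x extents [529.4 177.  100.3] [553.4 204.6 148.8]
top0 flange circle 535.5370483398438 191.18348693847656 32.427249908447266 ell [535.2 191.1] [61.1 63.5]
  tip depth 24 [535.4 191.3 145.2] 147.56042303046206
  tip px [193.5     253.53125] plane145 [[535.4 191.1 145. ]]
  spindle y/x extents [522.7 179.8 100.8] [547.4 203.6 147.6]
w3 scene0 (array([537.1484808 , 192.04296351, 139.82787762]), np.float64(0.05833658977314609))
w3 top0 (array([536.32905725, 192.01702853, 141.6207479 ]), np.float64(1.4325581994096475))
scene0 top0 (array([535.83448815, 192.91237211, 138.13829422]), np.float64(0.32539107907137704))
```

The views agree on the spindle axis at (537,192), with the tip at z≈140–146. I'll move over it and start lowering.

play_rows([
  [180,[1,0,0],[0,0,0]],
  [180,[3,0,0],[0,0,0]],
  [180,[5,-0.1,0],[0,0,0]],
  [180,[7,-0.15,0],[0,0,0]],
  [180,[8.5,-0.15,0],[0,0,0]],
  [180,[9,-0.15,0],[0,0,0]],
  [180,[9,-0.15,1],[0,0,0]],
  [180,[9,-0.15,2.5],[0,0,0]],
  [180,[9,-0.15,4],[0,0,0]],
  [180,[9,-0.15,5],[0,0,0]],
  [180,[9,-0.15,5],[0,0,0]],
  [180,[9,-0.15,5],[0,0,0]],
])

```text
clock: 6.72
eef_pos: [536.1, 191.8, 175.7]
tcp_rot: [-3.142, 0.002, 0.409]
contact_force: [0.1, -0.2, -1.5]
opening: 0.629
```

Run:
```python
from h import *
c=calibration('wrist'); p,d=grab_frame('wrist'); p2,d2=grab_frame('scene')
s=readout.sense(); print(s['eef_pos'],s['tcp_rot'],s['contact_force'],s['clock'])
ct=calibration('scene')
save('w4',np.hstack([cv2.resize(p,(400,300)),cv2.resize(p2[140:290,380:580],(400,300),interpolation=cv2.INTER_CUBIC)]))
```

```text
[537.11462923 192.25207502 176.94028662] [ 3.14154950e+00 -8.60956481e-04  4.09585494e-01] [-0.2069826   0.10183394 -0.8488642 ] 6.8167
```

View pics/w4.png

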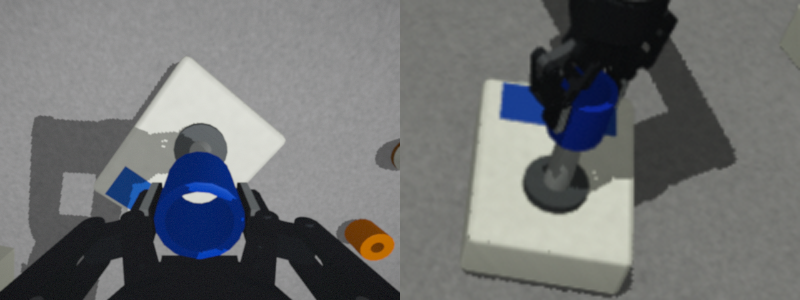

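The sleeve hangs over the spindle in line with it in both views, wrist (200,185) and scene crop (580,125). Next is lowering to just above home.

play_rows([
  [180,[0,0,0.7],[0,0,0]],
  [180,[0,0,1.4],[0,0,0]],
  [180,[0,0,2.1],[0,0,0]],
  [180,[0,0,2.8],[0,0,0]],
  [180,[0,0,3.5],[0,0,0]],
  [180,[0,0,4.2],[0,0,0]],
  [180,[0,0,4.9],[0,0,0]],
  [180,[0,0,5.6],[0,0,0]],
  [180,[0,0,6.3],[0,0,0]],
  [180,[0,0,6.8],[0,0,0]],
  [180,[0,0,7],[0,0,0]],
  [180,[0,0,7],[0,0,0]],
])

```text
clock: 7.82
eef_pos: [536.5, 192.2, 105.7]
tcp_rot: [-3.142, 0.001, 0.41]
contact_force: [0.2, -0.5, -1.6]
opening: 0.629
```

Run:
```python
from h import *
p,d=grab_frame('wrist'); p2,d2=grab_frame('scene')
s=readout.sense(); print(s['eef_pos'],s['tcp_rot'],s['contact_force'],s['clock'])
save('w5',np.hstack([cv2.resize(p,(400,300)),cv2.resize(p2[140:290,380:580],(400,300),interpolation=cv2.INTER_CUBIC)]))
```

```text
[536.97775433 192.34892487 106.39810087] [ 3.14158223e+00 -1.82119884e-04  4.09758143e-01] [ 0.71255467 -0.52928785 -1.29847809] 7.9167
```

View pics/w5.png

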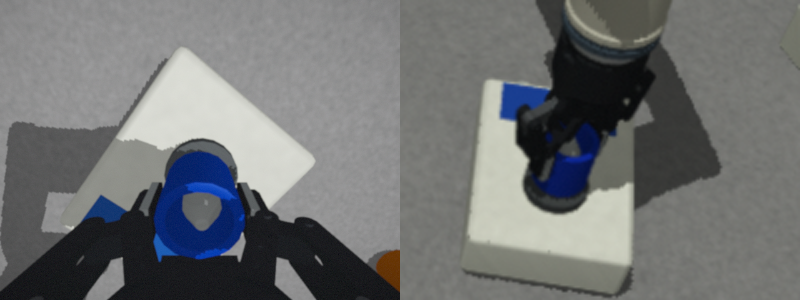

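The spindle is visible inside the bore at wrist (202,210), with no contact force. I'll ease down in small steps until the force shows contact.

play_rows([
  [180,[0,0,0.1],[0,0,0]],
  [180,[0,0,0.2],[0,0,0]],
  [180,[0,0,0.3],[0,0,0]],
  [180,[0,0,0.4],[0,0,0]],
  [180,[0,0,0.5],[0,0,0]],
  [180,[0,0,0.6],[0,0,0]],
  [180,[0,0,0.6],[0,0,0]],
  [180,[0,0,0.6],[0,0,0]],
])

```text
clock: 8.58
eef_pos: [536.8, 192.3, 100.2]
tcp_rot: [-3.142, 0.0, 0.41]
contact_force: [0.5, -0.5, -2.0]
opening: 0.626
```

play_rows([
  [180,[0,0,0.05],[0,0,0]],
  [180,[0,0,0.1],[0,0,0]],
  [180,[0,0,0.15],[0,0,0]],
  [180,[0,0,0.2],[0,0,0]],
  [180,[0,0,0.2],[0,0,0]],
  [180,[0,0,0.2],[0,0,0]],
])

```text
clock: 9.08
eef_pos: [536.9, 192.4, 99.7]
tcp_rot: [3.142, -0.0, 0.41]
contact_force: [-6.1, -1.7, 13.0]
opening: 0.63
```

Contact is 13 N upward at TCP z≈99.5. The seated height worked out from the grasp is 82 + 16…17.7, so the sleeve is on the flange. I'll open the jaws gradually.

play_rows([
  [90,[0,0,0],[0,0,0]],
  [80,[0,0,0],[0,0,0]],
  [70,[0,0,0],[0,0,0]],
  [60,[0,0,0],[0,0,0]],
  [40,[0,0,0],[0,0,0]],
  [20,[0,0,0],[0,0,0]],
  [0,[0,0,0],[0,0,0]],
  [0,[0,0,0],[0,0,0]],
  [0,[0,0,0],[0,0,0]],
  [0,[0,0,0],[0,0,0]],
])

```text
clock: 9.92
eef_pos: [536.8, 192.3, 98.3]
tcp_rot: [-3.142, 0.0, 0.41]
contact_force: [-0.7, -0.8, 0.1]
opening: 0.999
```

Run:
```python
from h import *
p,d=grab_frame('wrist'); p2,d2=grab_frame('scene')
s=readout.sense(); print(s['eef_pos'],s['opening'],s['contact_force'],s['clock'])
save('w6',np.hstack([cv2.resize(p,(400,300)),cv2.resize(p2[140:290,380:580],(400,300),interpolation=cv2.INTER_CUBIC)]))
```

```text
[536.82529862 192.30062142  98.29697697] 1.0015320863731836 [-0.201969    0.27969276  0.4899428 ] 10.0167
```

View pics/w6.png

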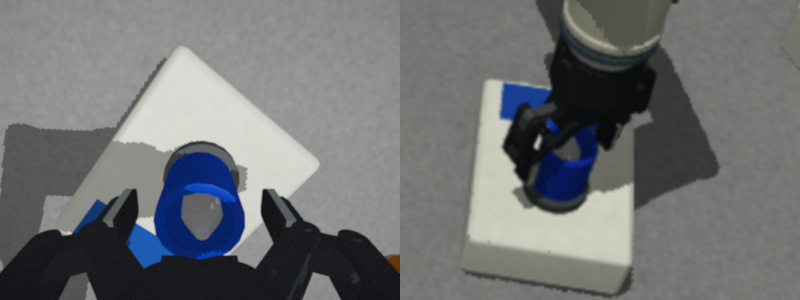

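The fingers are open and clear on both sides, and the sleeve stands on the flange. I'll retreat straight up and then back towards the robot.

play_rows([
  [0,[0,0,-0.5],[0,0,0]],
  [0,[0,0,-2],[0,0,0]],
  [0,[0,0,-4.5],[0,0,0]],
  [0,[0,0,-7.5],[0,0,0]],
  [0,[0,0,-10.5],[0,0,0]],
  [0,[0,0,-13],[0,0,0]],
  [0,[-2.5,0,-14],[0,0,0]],
  [0,[-5,0,-14],[0,0,0]],
  [0,[-7.5,0,-14],[0,0,0]],
  [0,[-9,0,-14],[0,0,0]],
  [0,[-9,0,-14],[0,0,0]],
  [0,[-9,0,-14],[0,0,0]],
])

```text
clock: 11.02
eef_pos: [454.3, 156.4, 239.0]
tcp_rot: [3.142, -0.001, 0.41]
contact_force: [0.0, -0.3, -0.1]
opening: 1.001
```

Run:
```python
from h import *
out=[]
for n in ['wrist','scene','top']:
    c=calibration(n); p,d=grab_frame(n); out.append(p)
    hsv=cv2.cvtColor(p,cv2.COLOR_RGB2HSV)
    m=((hsv[...,0]>105)&(hsv[...,0]<130)&(hsv[...,1]>150)&(hsv[...,2]>30))&(d>0)
    v,u=np.nonzero(m); P=depthpts(c,np.c_[u,v],d[v,u]); k=(P[:,2]>84)&(P[:,2]<160)&(np.hypot(P[:,0]-537,P[:,1]-192)<60)
    Q=P[k]
    if len(Q):
        t=Q[np.abs(Q[:,2]-np.percentile(Q[:,2],90))<4]
        print(n,len(Q),'top z p95',np.percentile(Q[:,2],95).round(1),'ctr',((t.max(0)+t.min(0))/2).round(1),'ext',np.ptp(t,axis=0).round(1))
    o=((hsv[...,0]>5)&(hsv[...,0]<18)&(hsv[...,1]>200)&(hsv[...,2]>120)).astype(np.uint8)
    kk,l,st,ce=cv2.connectedComponentsWithStats(o); print('  orange',[ce[i].round(1).tolist() for i in range(1,kk) if st[i,4]>60])
s=readout.sense(); print(s['eef_pos'],s['clock'],s['contact_force'])
save('w7',np.hstack([cv2.resize(out[1],(400,300)),cv2.resize(out[1][140:290,380:580],(400,300),interpolation=cv2.INTER_CUBIC)]))
save('w8',np.hstack([cv2.resize(out[0],(400,300)),cv2.resize(out[2],(400,300))]))
```

```text
wrist 2975 top z p95 138.8 ctr [535.8 192.8 137.4] ext [51.6 52.4  5.6]
  orange [[576.5, 286.8]]
scene 818 top z p95 138.3 ctr [539.5 190.9 137.1] ext [55.6 51.2  7. ]
  orange [[286.9, 232.7]]
top 479 top z p95 139.9 ctr [534.2 191.7 138.8] ext [49.7 50.2  7.3]
  orange [[370.4, 278.9]]
[455.33518668 156.87789223 238.56918913] 11.1667 [0.50395333 0.62502035 0.73954281]
```

View pics/w7.png

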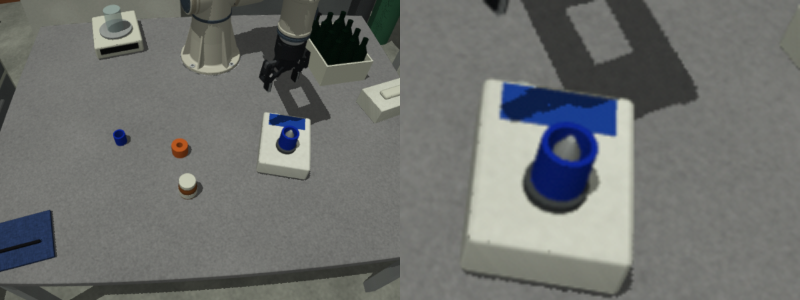

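View pics/w8.png

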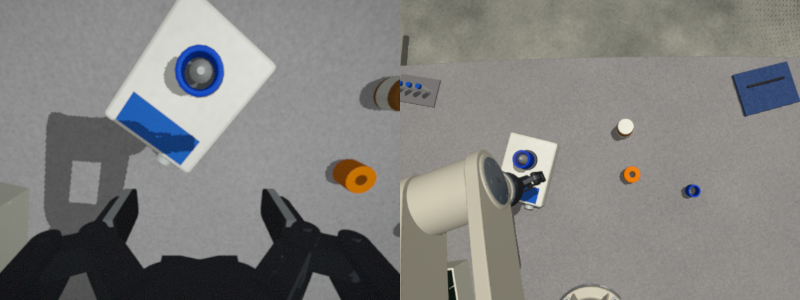

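The sleeve sits upright on the flange (scene crop (563,165)) with its top at z≈138, which is 82 + 56. The bush, jar and small tube are where they started. I'm handing in.

```bash
python3 -c "
from h import *
print(r.sign_off())"
```

```text
the job is handed in; nothing more can be done
None
```

The larger blue sleeve is home on the mixer's dark flange, released, and the job was handed in at about 11.2 s. I gripped it at 40 N, lowered it over the spindle in small steps until I felt about 13 N of contact, then opened the jaws and backed away.

**Seating:** In the last pictures from all three cameras, the sleeve stands upright around the spindle with its top at z = 138 to 140 mm; fully home is 138 mm.

**Bystanders:** The orange bush's position had not changed in the top view. The jar and the small tube looked unmoved, but I checked those only by eye. The gripper was open and touching nothing.

**Disagreements:** The cameras differed by about 3 to 5 mm in x on the sleeve and spindle positions, so I used the wrist camera's values. No check failed.

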